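# Set a shock's compression dial three clicks out and hold it

## Task

The bicycle rear shock clamped upright in the bench vise is to have its compression dial set. First swing the climb lever below the dial clockwise, all the way to its open stop, then wind the round dial on top of the reservoir clockwise until it is fully in against its stop, and from there back it out counter-clockwise, counting three clicks. Finish with the dial still gripped at the third click and keep holding it there, because I am about to tighten its grub screw; leave the lever open, and leave the other things on the bench where they lie.

Things in the scene. Friction and masses are not known exactly. Their poses are not given: they have to be found in the camera images.
- dial_grip (a point): Centre of the compression dial: a round fluted aluminium knob, 30 mm across, 18 mm high, vertical axis, on top of the reservoir (slim cylinder beside the shock's main body). A 27 mm housing carries it; the lever's flat arm passes 15 mm below the knob's underside, about the same axis. x turns with the dial (along the pointer rib on top); z up. Grip it from above at any yaw clear of eye and tab.
- dial (a joint): Turn of the dial in rad: 0 fully in (clockwise stop), growing counter-clockwise seen from above. A sprung ball clicks in every 18 degrees: first click out from the stop 0.314, second 0.628, third 0.942, on to the seventh, 2.199, at the outer stop. Starts at the second, third or fourth click. Going on to the next click takes about 0.1 N m.
- lever_tab (a point): Centre of the climb lever's thumb tab: an upright dark steel tab at the end of the lever, 9 mm thick along the swing, 12 mm long radially, 21 mm high, 50 mm from the dial's axis; its top is 7.5 mm above this point. x is level, radially outward; y level, along the swing; z up. Pinch it across its 9 mm from above, or push it sideways; nothing lies under it for 80 mm.
- lever (a joint): Swing of the climb lever in rad about the dial's axis: 0 firm, growing clockwise seen from above to 1.40, the open stop. A light steady drag (0.06 N m, about 1.2 N at the tab); it stays where it is left. Starts between 0 and 0.4.
- top_eye (a point): Centre of the shock's upper mounting eye: a level aluminium ring 26 mm across, 22 mm wide, 56 mm (level) from the dial's axis, on the other side of the dial from the lever's swing; its top is 3 mm below the dial's mid-height. The main body, 54 mm across, is below it. Shock and vise do not move.
- screwdriver: Bystander, to be left alone: a screwdriver lying flat, 210 mm long, handle 26 mm thick.
- wrench: Bystander, to be left alone: an open wrench lying flat, 170 mm long.
- grease_tub: Bystander, to be left alone: a round screw-top grease tub, 68 mm across, 60 mm high.
- parts_dish: Bystander, to be left alone: a shallow round steel dish, 100 mm across, 28 mm high.
- mallet: Bystander, to be left alone: a rubber-headed mallet lying flat, about 310 mm long, head 44 mm thick.
- cassette: Bystander, to be left alone: a small stack of toothed sprockets lying flat, about 100 mm across, 14 mm high.
- lube_bottle: Bystander, to be left alone: an upright bottle, 52 mm across, 150 mm high.

How it is judged (in metres and radians):
On the way, in this order (a step that is already met when the one before it is completed fails the run):
1. the climb lever is swung to its open stop (value of joint lever above 1.25 rad), for 0.1 s.
2. the dial is wound fully in, with the lever open (value of joint dial below 0.09 rad and value of joint lever above 1.2 rad), for 0.1 s.
3. the dial is backed out to the third click (value of joint dial between 0.822 and 1.062 rad), for 0.2 s.
At the end, for the whole second after the job is handed in: Through the last second the dial stands still at the third click from fully in (0.942 rad within 0.12), the lever is still open (above 1.2 rad), and the fingers grip the dial: they press on it with over 4 N and the grasp point is within 25 mm of its centre (all of step 3 and velocity of joint dial between -0.15 and 0.15 rad/s and value of joint lever above 1.2 rad and contact force between the fingers and dial above 4 N and distance between the grasp point and dial_grip below 0.025 m); the arm keeps its last pose, push and grip.
It fails at once if a bystander on the bench is pushed more than 25 mm from its place (distance of any of screwdriver, wrench, grease_tub, parts_dish, mallet, cassette, lube_bottle from where it was at the start of the episode above 0.025 m).
It also fails if it takes over 45 s, if anything falls off the work surface, if the arm or the gripper's body presses on something with over 40 N, if the wrist force passes 120 N, or if a joint passes its speed limit or range.

## Robot

A 6-joint arm with a two-finger parallel gripper is mounted at the origin on the work surface. World frame = base frame: x ahead of the robot, y to its left, z up, the work surface at z = 0. Lengths are in mm, angles in rad, forces in N, time in s.
With the tool pointing down it reaches from about 250 to 725 mm from the base axis. Payload 4 kg.
Tool frame: the origin (TCP) lies on the centre line of the jaws, within the pads' length; the fingertips stand 8 mm ahead of it and the grasp point (between the pads) lies 11 mm behind it; x points along the fingers, y is the direction in which the jaws open and shut, and the axes are right-handed (so a half turn about x gives the same grasp; the last joint's range is limited). The gripper opens to 85 mm and grips with 20 to 120 N. Pads are 22 mm wide; open, the fingers measure 114 mm over their backs; the gripper's body (76 mm by 85 mm) begins 54 mm behind the grasp point. The pads swing forward as they close: fully open they stand 13 mm farther back than shut.
Start: joints at [1.121, 0.241, 0.005, 1.335, 0, 1.571], TCP at [217.391, 450.267, 239.306] pointing down, gripper open.
Joint ranges: [-2.72, 2.72], [-1.05, 1.87], [-1.09, 1.28], [-1.99, 2.15], [-1.42, 1.44], [-3.14, 3.14]. Speed limits (rad/s): [2.79, 2.79, 3.14, 3.14, 3.14, 3.14].

## Interface

Orientations are given as a unit quaternion [w, x, y, z].
In Python, from workcell import manip, capture, calibration, spot_in, silhouettes gives the robot as it stands.
- The arm moves only by the tool arm_command, never from a script. Its arguments are lists of equal length, an entry for each row: "linear": the shift along the world's x, y, z in mm, a list of three; "twist": the turn, a rotation vector about the world's x, y, z in rad, a list of three. In form: {"linear": [[dx, dy, dz], ...], "twist": [[ax, ay, az], ...]}. A call has exactly 5 rows; each row shifts and turns the commanded pose from where the row before left it; what a row does not reach is not made up. A row lasts 1/8 s, in which the tool goes at most 62.5 mm and 10.7 degrees, less where a joint would pass 70% of its speed; a pose out of reach is approached as far as the arm can. A call with a gripper value outside its range is refused whole. "gripper" is the finger opening in mm, from 0 to 85.4, set as the call begins (left out, the last holds). The fingers move at their own pace and stop on an object; "newtons" is the grip in N (left out, the last holds). Time passes only in rows, so rows that do not move let the fingers close, or fill a call up. It gives the time, the measured TCP pose, the force and the opening at its end, in the units of the state.
- manip.get_state(): the state, without advancing time (a new reading comes with each control period).
- capture(name): name is "scene" or "top" or "wrist"; returns the picture (420x560x3 uint8, red, green, blue); there is no depth.
- calibration(name): a dict with "fovy" (degrees; the focal length in pixels is half the picture's height over the tangent of half this angle, whatever the lens; pixels are square), "cx", "cy" (the principal point, pixels), "dist" ([k1, k2, p1, p2, k3] as OpenCV has them; the pictures are not rectified), "cam_to_world" (4x4, takes a point from camera to world coordinates). Camera axes: x right, y down, z forward; pixel columns grow to the right and rows downward; lengths in mm; the calibration is good to about 2 mm. A picture is of the moment at which its call begins: read the wrist's pose just before it. calibration takes no time and is no camera call; for the wrist camera it gives the pose at the moment of the call.
- manip.hand_in(): hands the job in, once; it reports no verdict.
Trained networks look in the newest picture that a camera, given by its name, has taken for a name from the list of things; names that differ only in an ending like _2 or _b are one class to them, and where a whole thing is asked for, a point or a joint stands for the part that bears it (a point fixed in the world has none). Each returns a list of dicts, best first, with "score" (0 to 1); they miss things now and then, are a little off and sometimes report something else, mostly with a low value. They report only what shows in the picture. A call takes as long as a camera call.
- spot_in(camera, name): "rect" ([left, top, right, bottom] in pixels, round what is visible of it).
- silhouettes(camera, name): "region" (420x560 bool, what is visible of it) and "rect" ([left, top, right, bottom] in pixels, round what is visible of it).
The state is a dict: "time_s": time; "joint_pos": joint angles; "joint_vel": joint speeds; "effort": joint torques, N m; "tool_pos": TCP position; "tool_rot": TCP orientation; "wrist_force": force on the tool from outside, world axes, zero at the start; "ft_torque": the same for the moment, N m; "finger_gap": opening from 0.0 (shut) to 1.0 (fully open).
Only numpy, scipy, OpenCV 4.12 (cv2) and the standard library are available. Lean on these libraries where they do the work, as an engineer would, in place of code of your own. Each camera call takes 0.05 s, during which the arm holds its last target. There are 200 camera calls.

## Working session

There is one attempt and no reset: what is moved stays moved. The work goes in short steps, Python scripts to look and compute and a tool call to move; the robot and the scene stay as the last step left them, time stands still between calls to the robot, and variables do not carry over. Pictures are saved under pics/ and viewed, about 8 in all and at most 12, crops included, and the job is handed in when it is done.

Besides the shell and the picture viewer there is one more tool, called after ">>>" in YAML: its name, and indented under it one key for each argument. arm_command: Moves the arm, as the interface text tells. Its arguments: {"type":"object","properties":{"linear":{"type":"array","items":{"type":"array","items":{"type":"number"}}},"twist":{"type":"array","items":{"type":"array","items":{"type":"number"}}},"gripper":{"type":"number"},"newtons":{"type":"number"}},"required":["linear","twist"]}

```bash
mkdir -p pics; ls; cat > h.py <<'E'
import numpy as np, cv2
from workcell import manip, capture, calibration, spot_in, silhouettes
def K(c):
    f=210/np.tan(np.radians(c['fovy'])/2); return np.array([[f,0,c['cx']],[0,f,c['cy']],[0,0,1.]])
def ray(c,uv):
    p=cv2.undistortPoints(np.array([[uv]],float),K(c),np.array(c['dist'],float))[0,0]
    T=np.array(c['cam_to_world']); d=T[:3,:3]@np.array([p[0],p[1],1]); return T[:3,3],d/np.linalg.norm(d)
def atz(c,uv,z):
    o,d=ray(c,uv); return o+d*(z-o[2])/d[2]
def proj(c,P):
    T=np.linalg.inv(np.array(c['cam_to_world'])); r=cv2.Rodrigues(T[:3,:3])[0]
    return cv2.projectPoints(np.array([P],float).reshape(-1,1,3),r,T[:3,3],K(c),np.array(c['dist'],float))[0][:,0]
def tri(rs):
    A=sum(np.eye(3)-np.outer(d,d) for o,d in rs); b=sum((np.eye(3)-np.outer(d,d))@o for o,d in rs); return np.linalg.solve(A,b)
def save(n,im): cv2.imwrite('pics/'+n,im[:,:,::-1])
E
python3 - <<'E'
from h import *
print(manip.get_state())
ims={}
for n in ['scene','top']:
    im=capture(n); c=calibration(n); print(n,c['fovy'],np.round(np.array(c['cam_to_world'])[:3,3]))
    ims[n]=im
    for t in ['dial_grip','lever_tab','top_eye']:
        print(n,t,[(np.round(r['rect']).tolist(),round(r['score'],2)) for r in spot_in(n,t)][:3])
save('a.png',cv2.resize(np.vstack([ims['scene'],ims['top']]),(400,600))) 
save('s.png',cv2.resize(ims['scene'],(800,600)));save('t.png',cv2.resize(ims['top'],(800,600)))
E
```

```text
pics
{'time_s': 0.0, 'joint_pos': array([ 1.12096969e+00,  2.41439180e-01,  3.70804829e-03,  1.33522214e+00,
       -1.48275602e-05,  1.57083289e+00]), 'joint_vel': array([ 0.00134701,  0.00015166,  0.0022269 , -0.00089265,  0.00011982,
        0.00166744]), 'effort': array([-1.49295447e-03, -3.72320259e+01,  2.52406347e+01,  1.70071435e-02,
       -2.44384346e-04, -5.66617601e-06]), 'tool_pos': array([217.1337105 , 449.68990231, 238.39370509]), 'tool_rot': array([ 0.68912896,  0.15696822,  0.68945886, -0.15845734]), 'wrist_force': array([ 0.88818108, -0.24167065,  0.14780177]), 'ft_torque': array([ 0.0087833 , -0.00902762, -0.02570125]), 'finger_gap': 1.0007575211835964}
scene 47.4433880448724 [1304. -577.  984.]
scene dial_grip [([314.0, 159.0, 323.0, 173.0], 0.71)]
scene lever_tab [([314.0, 158.0, 336.0, 177.0], 0.63)]
scene top_eye [([283.0, 157.0, 332.0, 222.0], 0.58)]
top 48.57856111622847 [ 340.   21. 1725.]
top dial_grip [([230.0, 216.0, 239.0, 220.0], 0.43)]
top lever_tab [([218.0, 220.0, 225.0, 220.0], 0.5)]
top top_eye [([218.0, 212.0, 258.0, 233.0], 0.97), ([189.0, 218.0, 211.0, 241.0], 0.7)]
```

View pics/s.png

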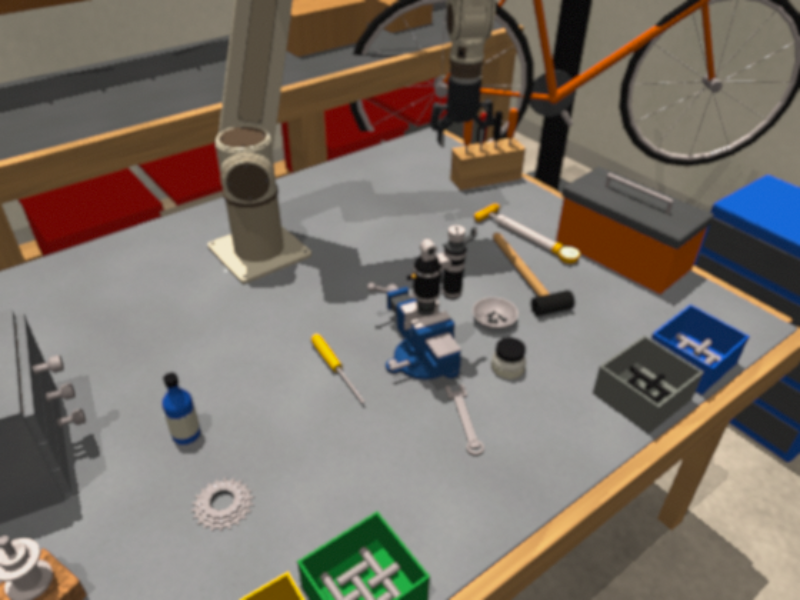

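View pics/t.png

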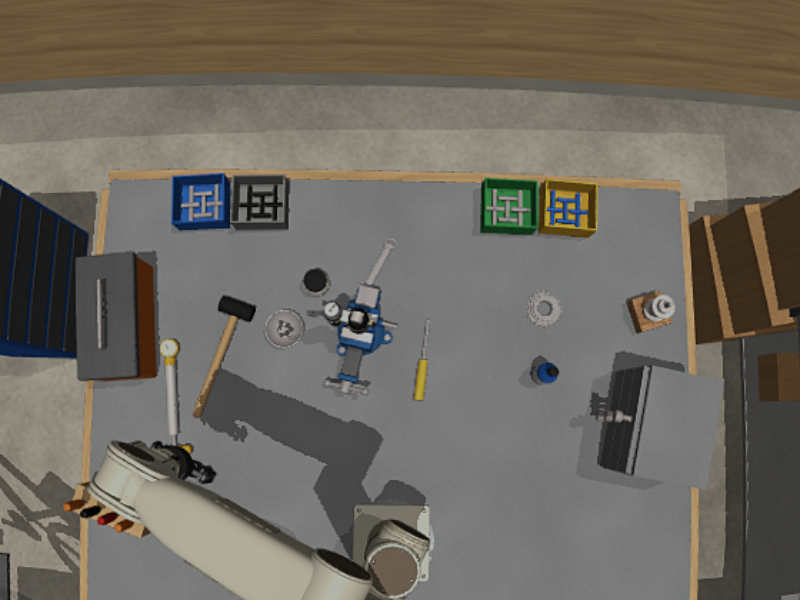

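The dial sits at about (332,310) in the 800-px top view and (456,231) in the scene view. The lever points left (+y) and the eye is at (357,317).

```bash
python3 - <<'E'
from h import *
ct,cs=calibration('top'),calibration('scene')
s=.7
for n,a,b in [('dial',(332,310),(456,231)),('dial_net',(234.5/s,218/s),(318.5/s,163/s)),('eye',(357,317),(428,246))]:
    r=[ray(ct,np.array(a)*s),ray(cs,np.array(b)*s)]
    P=tri(r); print(n,P.round(1),(proj(ct,P)/s).round(),(proj(cs,P)/s).round())
cw=calibration('wrist'); T=np.array(cw['cam_to_world']); st=manip.get_state()
from scipy.spatial.transform import Rotation as R
q=st['tool_rot'];Rt=R.from_quat([q[1],q[2],q[3],q[0]]).as_matrix()
print(Rt.round(2)); print('cam in tool',(Rt.T@(T[:3,3]-st['tool_pos'])).round(1),(Rt.T@T[:3,:3]).round(2),cw['fovy'])
E
```

```text
dial [549.1 138.8 297.1] [[331. 309.]] [[455. 231.]]
dial_net [548.  134.3 293.9] [[333. 310.]] [[453. 233.]]
eye [536.8  84.6 279.8] [[356. 317.]] [[427. 246.]]
[[-0.    0.43  0.9 ]
 [-0.    0.9  -0.43]
 [-1.   -0.   -0.  ]]
cam in tool [-134.    -0.4  -74.3] [[-0.   -0.29  0.96]
 [ 1.    0.    0.  ]
 [-0.    0.96  0.29]] 69.71636318657143
```

>>> arm_command:
  linear:
    - [0, 0, 60]
    - [30, -25, 45]
    - [40, -37, 30]
    - [42, -40, 20]
    - [43, -41, 15]
  twist:
    - [0, 0, 0]
    - [0, 0, 0]
    - [0, 0, 0]
    - [0, 0, 0]
    - [0, 0, 0]

```text
time_s: 1.02
tool_pos: [373.5, 306.2, 410.6]
tool_rot: [0.69, 0.158, 0.689, -0.157]
wrist_force: [-0.1, 0.2, 0.3]
finger_gap: 0.997
```

>>> arm_command:
  linear:
    - [43, -41, 0]
    - [43, -41, 0]
    - [43, -41, 0]
    - [35, -32, 0]
    - [13, -13, 0]
  twist:
    - [0, 0, 0]
    - [0, 0, 0]
    - [0, 0, 0]
    - [0, 0, 0]
    - [0, 0, 0]

```text
time_s: 1.65
tool_pos: [551.0, 137.2, 408.3]
tool_rot: [0.689, 0.159, 0.689, -0.159]
wrist_force: [0.6, 0.7, 0.1]
finger_gap: 1.001
```

```bash
cat > look.py <<'E'
from h import *
import sys
st=manip.get_state(); print(st['time_s'],st['tool_pos'].round(1),st['joint_pos'].round(2),st['wrist_force'].round(1))
c=calibration('wrist'); im=capture('wrist'); save(sys.argv[1],cv2.resize(im,(800,600)))
np.save('c.npy',c,allow_pickle=True)
for t in sys.argv[2:]:
    print(t,[(np.round(r['rect']).tolist(),round(r['score'],2)) for r in spot_in('wrist',t)][:3])
print('proj dial@800', (proj(c,[549,138.8,297])/.7).round(), np.array(c['cam_to_world'])[:3,3].round(1))
E
python3 look.py w1.png dial_grip lever_tab top_eye
```

```text
1.65 [551.  137.2 408.3] [ 0.24  0.4   0.67  1.84 -0.    0.7 ] [0.6 0.7 0.1]
dial_grip [([265.0, 183.0, 306.0, 221.0], 0.8)]
lever_tab [([266.0, 162.0, 340.0, 198.0], 0.91), ([271.0, 185.0, 306.0, 221.0], 0.23)]
top_eye [([198.0, 156.0, 339.0, 228.0], 0.56)]
proj dial@800 [[404. 288.]] [484.1 169.3 542.4]
```

View pics/w1.png

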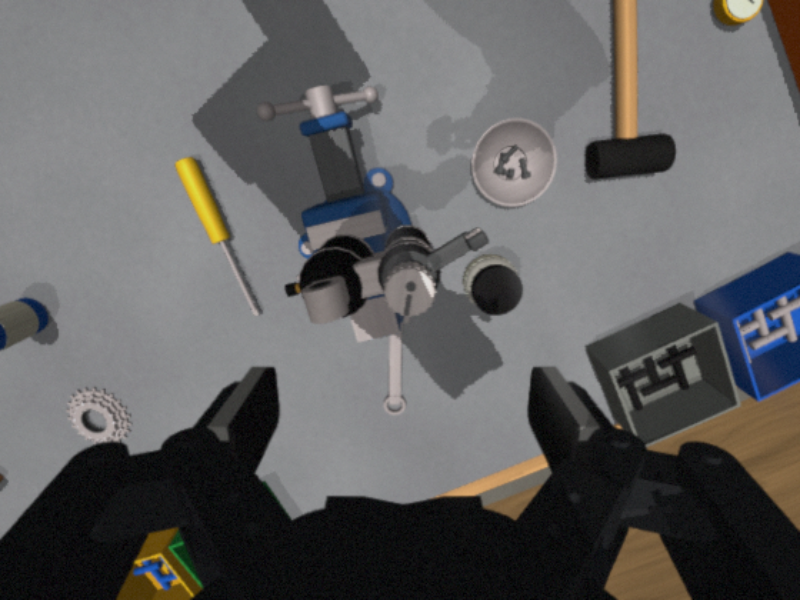

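The wrist view shows the dial top at about (410,288), with the pointer rib running down to (406,315). The tab is at about (477,238), the lever points right and up, and the eye ring is at (328,298).

```bash
python3 - <<'E'
from h import *
ct,cs=calibration('top'),calibration('scene'); c=np.load('c.npy',allow_pickle=True).item()
s=.7;S=lambda a:np.array(a)*s
r=[ray(ct,S((332,310))),ray(cs,S((456,230))),ray(c,S((410,288)))]
D=tri(r); print('dialtop',D.round(1)); 
for cc in (ct,cs,c): print((proj(cc,D)/s).round(1))
for zt in range(int(D[2])-45,int(D[2])+5,5):
    P=atz(c,S((477,236)),zt); v=(P-D)[:2]; print(zt,P.round(1),np.hypot(*v).round(1),np.degrees(np.arctan2(v[1],v[0])).round(1))
e=atz(c,S((328,298)),D[2]-12); v=(e-D)[:2]; print('eye',e,np.hypot(*v),np.degrees(np.arctan2(v[1],v[0])))
a=atz(c,S((406,315)),D[2]); v=(a-D)[:2]; print('rib',np.hypot(*v),np.degrees(np.arctan2(v[1],v[0])))
im=cv2.imread('pics/w1.png'); cv2.imwrite('pics/w1c.png',cv2.resize(im[190:350,290:510],None,fx=3.6,fy=3.6,interpolation=cv2.INTER_CUBIC))
E
```

```text
dialtop [549.1 139.9 298.6]
[[330.7 309.3]]
[[455.4 230.2]]
[[406.3 287.9]]
253 [549.2 193.4 253. ] 53.5 90.0
258 [548.1 193.  258. ] 53.1 91.2
263 [546.9 192.6 263. ] 52.7 92.4
268 [545.8 192.2 268. ] 52.4 93.6
273 [544.7 191.7 273. ] 52.0 94.9
278 [543.6 191.3 278. ] 51.7 96.2
283 [542.4 190.9 283. ] 51.4 97.5
288 [541.3 190.5 288. ] 51.2 98.8
293 [540.2 190.1 293. ] 51.0 100.1
298 [539.1 189.7 298. ] 50.8 101.4
eye [536.91899619  91.66398657 286.57898136] 49.773594020766474 -104.19972365192267
rib 16.962000520315936 -26.284895651221113
```

View pics/w1c.png

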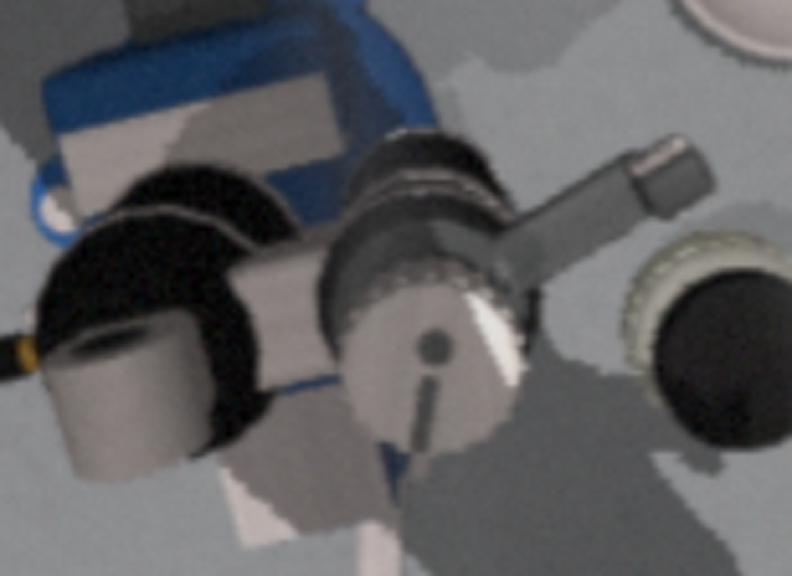

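The crop shows the tab's top face at about (479,241), the dial disc centred near (410,290), and the lever bearing about 95°. I'll turn the jaws across the tab and come down above it.

>>> arm_command:
  linear:
    - [0, 3, 0]
    - [0, 4, 0]
    - [-1, 4, 0]
    - [-1, 4, 0]
    - [0, 5, 0]
  twist:
    - [0, 0, 0.14]
    - [0, 0, 0.14]
    - [0, 0, 0.14]
    - [0, 0, 0.14]
    - [0, 0, 0.14]
  gripper: 28
  newtons: 30

```text
time_s: 2.48
tool_pos: [545.9, 161.3, 410.3]
tool_rot: [0.702, -0.091, 0.701, 0.091]
wrist_force: [-0.1, 0.8, 0.1]
finger_gap: 0.331
```

>>> arm_command:
  linear:
    - [0, 3, 0]
    - [0, 4, 0]
    - [-1, 4, 0]
    - [-1, 4, 0]
    - [0, 5, 0]
  twist:
    - [0, 0, 0.14]
    - [0, 0, 0.14]
    - [0, 0, 0.14]
    - [0, 0, 0.14]
    - [0, 0, 0.14]

```text
time_s: 3.1
tool_pos: [543.8, 181.2, 410.3]
tool_rot: [0.628, -0.326, 0.627, 0.326]
wrist_force: [0.3, -0.5, 0.5]
finger_gap: 0.33
```

>>> arm_command:
  linear:
    - [-2, 4, -15]
    - [0, 4, -15]
    - [0, 4, -15]
    - [0, 1, -15]
    - [0, 0, -13]
  twist:
    - [0, 0, 0.14]
    - [0, 0, 0.14]
    - [0, 0, 0.14]
    - [0, 0, 0.14]
    - [0, 0, 0.14]

```text
time_s: 3.72
tool_pos: [541.8, 194.2, 336.6]
tool_rot: [0.478, -0.521, 0.477, 0.521]
wrist_force: [0.2, -0.1, 0.4]
finger_gap: 0.327
```

```bash
python3 look.py w2.png dial_grip lever_tab top_eye; python3 -c "
from h import *
c=np.load('c.npy',allow_pickle=True).item()
for z in (270,276,282): print(z,(proj(c,[544.7,189.7,z])/.7).round())
print(manip.get_state()['tool_rot'])
"
```

```text
3.725 [541.8 194.2 336.6] [ 0.34  0.39  0.46  1.64  0.   -1.31] [ 0.2 -0.1  0.4]
dial_grip [([244.0, 120.0, 302.0, 179.0], 0.57)]
lever_tab [([249.0, 116.0, 303.0, 230.0], 0.6)]
top_eye [([245.0, 10.0, 336.0, 230.0], 0.7)]
proj dial@800 [[396. 210.]] [547.8 120.  470.5]
270 [[397. 309.]]
276 [[397. 313.]]
282 [[397. 317.]]
[-0.48000371  0.51941024 -0.47961162 -0.51940557]
```

View pics/w2.png

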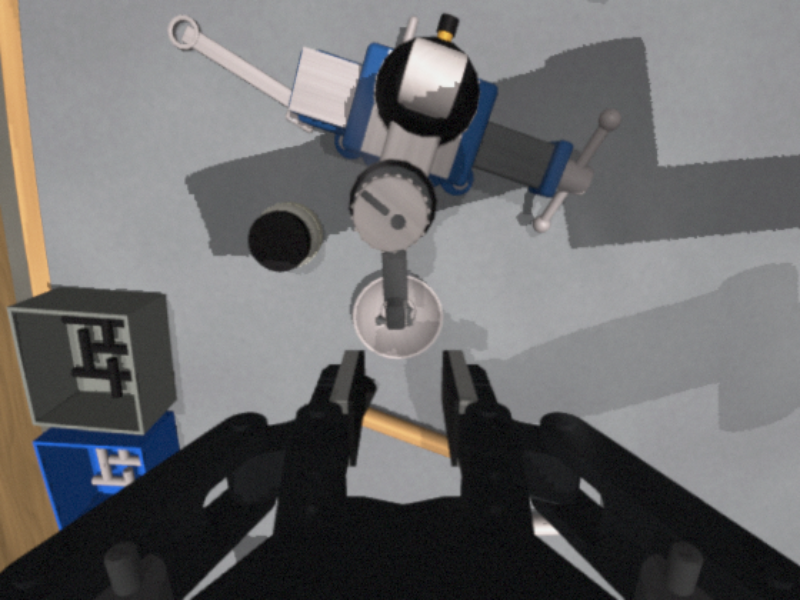

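Tab top is at (397,315), matching the prediction. The dial top is at (392,211) and the lever lies straight along the tool's centre line. I'll refine the dial height with both wrist views.

```bash
cp c.npy c2.npy; python3 - <<'E'
from h import *
from scipy.optimize import least_squares
c=np.load('c2.npy',allow_pickle=True).item(); ct,cs=calibration('top'),calibration('scene')
# c1: rebuild wrist cam pose for view 1
T=np.array(c['cam_to_world']); c1=dict(c); T1=T.copy()
a=-2.1+0; import math
Rz=cv2.Rodrigues(np.array([0,0,-2.1]))[0]
T1[:3,:3]=Rz@T[:3,:3]; T1[:3,3]=[484.1,169.3,542.4]; c1['cam_to_world']=T1
S=lambda a:np.array(a)*.7
w=[ray(c1,S((410,290))),ray(c,S((392,211)))]
print('wrists',tri(w).round(1)); print('all',tri(w+[ray(ct,S((332,310))),ray(cs,S((456,230)))]).round(1))
def circ(p):
    t=np.linspace(0,2*np.pi,9)[:-1]
    P=np.c_[p[0]+15*np.cos(t),p[1]+15*np.sin(t),0*t+p[2]]
    q=proj(c,P)/.7; return q
f=lambda p:np.r_[circ(p)[:,0].max()-433,circ(p)[:,0].min()-351,circ(p)[:,1].max()-252]
print('circle fit',least_squares(f,[549,139,300]).x.round(1))
for z in (265,275,285): print(z,atz(c,S((397,317)),z).round(1))
E
```

```text
wrists [551.5 140.5 296.6]
all [550.  139.5 299.2]
circle fit [550.4 138.  312.1]
265 [544.3 195.9 265. ]
275 [544.5 192.2 275. ]
285 [544.6 188.5 285. ]
```

>>> arm_command:
  linear:
    - [1, -2, -15]
    - [1, -2, -15]
    - [1, 0, -15]
    - [0, 0, -15]
    - [0, 0, 0]
  twist:
    - [0, 0, 0]
    - [0, 0, 0]
    - [0, 0, 0]
    - [0, 0, 0]
    - [0, 0, 0]

```text
time_s: 4.55
tool_pos: [545.7, 188.4, 275.4]
tool_rot: [0.479, -0.519, 0.481, 0.52]
wrist_force: [0.2, -0.6, 0.0]
finger_gap: 0.327
```

>>> arm_command:
  linear:
    - [0, 0, 0]
    - [0, 0, 0]
    - [7, 0.3, 0]
    - [7, -0.7, 0]
    - [6.9, -1.7, 0]
  twist:
    - [0, 0, 0]
    - [0, 0, 0]
    - [0, 0, -0.14]
    - [0, 0, -0.14]
    - [0, 0, -0.14]
  gripper: 18

```text
time_s: 5.18
tool_pos: [567.3, 186.4, 277.1]
tool_rot: [0.579, -0.407, 0.578, 0.407]
wrist_force: [-1.7, -0.3, 0.8]
finger_gap: 0.207
```

>>> arm_command:
  linear:
    - [6.6, -2.6, 0]
    - [6.1, -3.5, 0]
    - [5.5, -4.3, 0]
    - [4.9, -5, 0]
    - [4.2, -5.7, 0]
  twist:
    - [0, 0, -0.14]
    - [0, 0, -0.14]
    - [0, 0, -0.14]
    - [0, 0, -0.14]
    - [0, 0, -0.14]

```text
time_s: 5.8
tool_pos: [593.2, 166.4, 276.7]
tool_rot: [0.682, -0.182, 0.683, 0.186]
wrist_force: [-12.3, 11.5, 1.8]
finger_gap: 0.21
```

```bash
python3 look.py w3.png lever_tab
```

```text
5.8 [593.2 166.4 276.7] [ 0.27  0.47  0.44  1.54  0.   -0.26] [-12.3  11.5   1.8]
lever_tab [([241.0, 132.0, 320.0, 287.0], 0.79)]
proj dial@800 [[397. 248.]] [529.2 128.4 410.8]
```

View pics/w3.png

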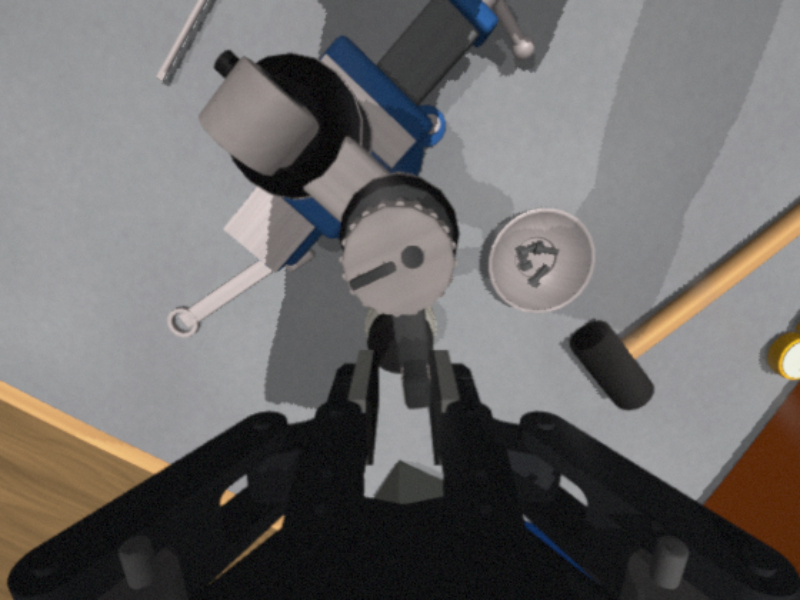

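The tab at (415,370) is being pushed by the right-hand pad, and about 17 N resists it, which suggests the open stop. I'll nudge a little further to confirm it's stiff.

>>> arm_command:
  linear:
    - [0.6, -0.9, 0]
    - [0, 0, 0]
    - [0, 0, 0]
    - [0, 0, 0]
    - [0, 0, 0]
  twist:
    - [0, 0, 0]
    - [0, 0, 0]
    - [0, 0, 0]
    - [0, 0, 0]
    - [0, 0, 0]

```text
time_s: 6.52
tool_pos: [593.0, 166.7, 276.7]
tool_rot: [0.681, -0.184, 0.683, 0.188]
wrist_force: [-6.4, 5.1, 1.0]
finger_gap: 0.212
```

```bash
python3 look.py w4.png; python3 - <<'E'
from h import *
c=np.load('c.npy',allow_pickle=True).item(); S=lambda a:np.array(a)*.7
# lever bearing estimates at w3: tab top candidates
for uv in [(411,365),(415,372)]:
  for z in (278,283):
    P=atz(c,S(uv),z); v=P[:2]-[550.3,139.5]; print(uv,z,P.round(1),np.hypot(*v).round(1),np.degrees(np.arctan2(v[1],v[0])).round(1))
E
```

```text
6.525 [593.  166.7 276.7] [ 0.27  0.48  0.44  1.54  0.01 -0.26] [-6.4  5.1  1. ]
proj dial@800 [[397. 248.]] [529.4 128.2 410.8]
(411, 365) 278 [584.6 164.9 278. ] 42.7 36.6
(411, 365) 283 [582.5 163.6 283. ] 40.2 36.8
(415, 372) 278 [586.1 167.5 278. ] 45.5 38.0
(415, 372) 283 [584. 166. 283.] 42.9 38.2
```

>>> arm_command:
  linear:
    - [1.1, -1.7, 0]
    - [1.1, -1.7, 0]
    - [0.6, -0.9, 0]
    - [0, 0, 0]
    - [0, 0, 0]
  twist:
    - [0, 0, 0]
    - [0, 0, -0.08]
    - [0, 0, 0]
    - [0, 0, 0]
    - [0, 0, 0]

```text
time_s: 7.2
tool_pos: [592.6, 166.3, 276.6]
tool_rot: [0.686, -0.155, 0.691, 0.165]
wrist_force: [-14.0, 13.6, 2.7]
finger_gap: 0.211
```

```bash
python3 look.py w5.png; python3 - <<'E'
import cv2
a=[cv2.imread(f'pics/w{i}.png')[190:470,290:530] for i in (3,5)]
cv2.imwrite('pics/cmp.png',cv2.resize(cv2.hconcat(a),None,fx=1.65,fy=1.65))
E
```

```text
7.2 [592.6 166.3 276.6] [ 0.27  0.48  0.44  1.54  0.01 -0.19] [-14.   13.6   2.7]
proj dial@800 [[384. 251.]] [527.2 131.8 410.9]
```

View pics/cmp.png

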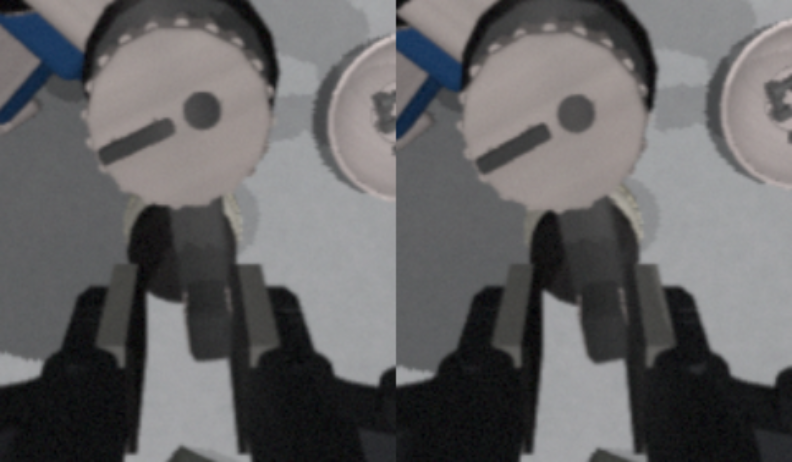

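The tab is hard against the pad at about 20 N and hasn't moved, so the lever is at its stop. I'll back off, rise, and centre over the dial.

>>> arm_command:
  linear:
    - [-1.5, 2, 0]
    - [0, 0, 20]
    - [0, 0, 25]
    - [0, 0, 25]
    - [-10, -7, 0]
  twist:
    - [0, 0, 0]
    - [0, 0, 0]
    - [0, 0, 0]
    - [0, 0, 0]
    - [0, 0, 0]

```text
time_s: 7.88
tool_pos: [587.8, 155.5, 349.1]
tool_rot: [0.691, -0.158, 0.687, 0.158]
wrist_force: [-0.0, -0.3, 0.2]
finger_gap: 0.207
```

>>> arm_command:
  linear:
    - [-16, -11, 0]
    - [-15, -9, 0]
    - [0, 0, 0]
    - [0, 0, 0]
    - [0, 0, 0]
  twist:
    - [0, 0, 0]
    - [0, 0, 0]
    - [0, 0, 0]
    - [0, 0, 0]
    - [0, 0, 0]
  gripper: 48

```text
time_s: 8.5
tool_pos: [556.0, 135.2, 346.1]
tool_rot: [0.689, -0.158, 0.689, 0.158]
wrist_force: [-0.5, -0.9, -0.0]
finger_gap: 0.563
```

```bash
python3 look.py w6.png dial_grip; python3 - <<'E'
from h import *
st=manip.get_state(); q=st['tool_rot']
from scipy.spatial.transform import Rotation as R
print(R.from_quat([q[1],q[2],q[3],q[0]]).as_matrix().round(3))
c=np.load('c.npy',allow_pickle=True).item()
t=np.array(st['tool_pos'])
print('tool axis @z300',(proj(c,[t[0],t[1],300])/.7).round(), 'dial est',(proj(c,[550.3,139.5,300])/.7).round())
E
```

```text
8.5 [556.  135.2 346.1] [ 0.24  0.38  0.47  1.66  0.   -0.21] [-0.5 -0.9 -0. ]
dial_grip [([265.0, 200.0, 320.0, 253.0], 0.68)]
proj dial@800 [[417. 322.]] [488.9 102.6 480.1]
[[-0.    -0.435  0.9  ]
 [-0.     0.9    0.435]
 [-1.     0.    -0.   ]]
tool axis @z300 [[403. 334.]] dial est [[417. 327.]]
```

View pics/w6.png

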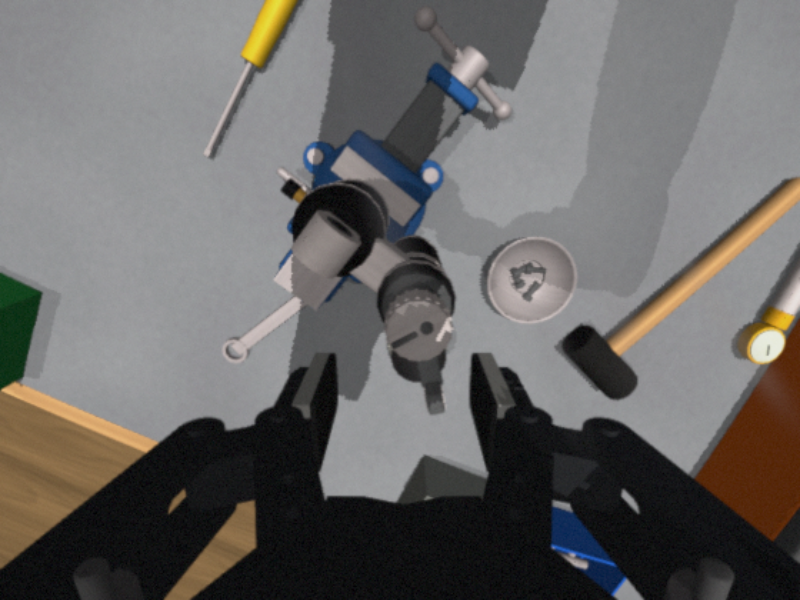

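The dial is centred at (419,330), within a few pixels of my estimate at (417,327), and the lever is still open. Next I descend and grip.

>>> arm_command:
  linear:
    - [-3, 2.5, 0]
    - [-2.5, 2, -14]
    - [0, 0, -14]
    - [0, 0, -14]
    - [0, 0, -11]
  twist:
    - [0, 0, 0]
    - [0, 0, 0]
    - [0, 0, 0]
    - [0, 0, 0]
    - [0, 0, 0]

```text
time_s: 9.22
tool_pos: [549.8, 139.4, 292.4]
tool_rot: [0.689, -0.158, 0.69, 0.158]
wrist_force: [0.1, -1.1, 0.2]
finger_gap: 0.564
```

>>> arm_command:
  linear:
    - [0, 0, 0]
    - [0, 0, 0]
    - [0, 0, 0]
    - [0, 0, 0]
    - [0, 0, 0]
  twist:
    - [0, 0, 0]
    - [0, 0, 0]
    - [0, 0, 0]
    - [0, 0, 0]
    - [0, 0, 0]
  gripper: 20
  newtons: 40

```text
time_s: 9.85
tool_pos: [549.4, 139.5, 292.6]
tool_rot: [0.689, -0.158, 0.69, 0.158]
wrist_force: [-1.9, 1.0, -7.8]
finger_gap: 0.334
```

```bash
python3 look.py w7.png dial_grip; python3 -c "
from h import *
print(manip.get_state()['ft_torque'])"
```

```text
9.85 [549.4 139.5 292.6] [ 0.25  0.37  0.31  1.52  0.   -0.2 ] [-1.9  1.  -7.8]
dial_grip [([248.0, 239.0, 314.0, 310.0], 0.93)]
proj dial@800 [[402. 389.]] [482.6 106.9 426.7]
[0.17136366 0.45652536 0.12498576]
```

View pics/w7.png

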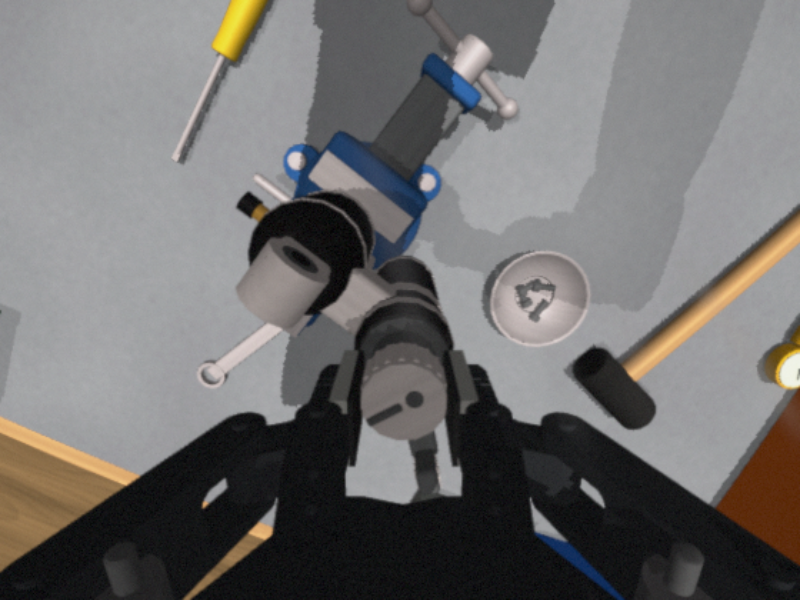

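The jaws hold the dial at an opening of about 28.5 mm, with the rib at (385,413). Now I wind it clockwise.

>>> arm_command:
  linear:
    - [0, 0, 0]
    - [0, 0, 0]
    - [0, 0, 0]
    - [0, 0, 0]
    - [0, 0, 0]
  twist:
    - [0, 0, -0.12]
    - [0, 0, -0.12]
    - [0, 0, -0.12]
    - [0, 0, -0.12]
    - [0, 0, 0]

```text
time_s: 10.58
tool_pos: [549.1, 140.6, 292.7]
tool_rot: [0.706, 0.011, 0.708, -0.01]
wrist_force: [-2.8, 3.7, -8.9]
finger_gap: 0.333
```

```bash
cat > t.py <<'E'
from h import *
s=manip.get_state(); q=s['tool_rot']
print(s['time_s'],s['tool_pos'].round(1),'F',s['wrist_force'].round(1),'M',s['ft_torque'].round(3),'j6',s['joint_pos'][5].round(3),'yaw',(s['joint_pos'][0]-s['joint_pos'][5]).round(3),s['finger_gap'].round(3),'eff',s['effort'][5].round(3))
E
python3 t.py
```

```text
Traceback (most recent call last):
  File "t.py", line 3, in <module>
    print(s['time_s'],s['tool_pos'].round(1),'F',s['wrist_force'].round(1),'M',s['ft_torque'].round(3),'j6',s['joint_pos'][5].round(3),'yaw',(s['joint_pos'][0]-s['joint_pos'][5]).round(3),s['finger_gap'].round(3),'eff',s['effort'][5].round(3))
                                                                                                                                                                                            ^^^^^^^^^^^^^^^^^^^^^
AttributeError: 'float' object has no attribute 'round'
```

>>> arm_command:
  linear:
    - [0, 0, 0]
    - [0, 0, 0]
    - [0, 0, 0]
    - [0, 0, 0]
    - [0, 0, 0]
  twist:
    - [0, 0, -0.08]
    - [0, 0, -0.08]
    - [0, 0, -0.08]
    - [0, 0, 0]
    - [0, 0, 0]

```text
time_s: 11.2
tool_pos: [549.2, 141.2, 292.6]
tool_rot: [0.7, 0.096, 0.702, -0.094]
wrist_force: [-2.9, 5.0, -8.5]
finger_gap: 0.329
```

```bash
python3 t.py; python3 look.py w8.png
```

```text
11.2 [549.2 141.2 292.6] [0.25 0.37 0.31 1.52 0.   0.52] [-2.9  5.  -8.5]
proj dial@800 [[397. 392.]] [477.7 160.1 426.9]Traceback (most recent call last):
  File "t.py", line 3, in <module>
    print(s['time_s'],s['tool_pos'].round(1),'F',s['wrist_force'].round(1),'M',s['ft_torque'].round(3),'j6',s['joint_pos'][5].round(3),'yaw',(s['joint_pos'][0]-s['joint_pos'][5]).round(3),s['finger_gap'].round(3),'eff',s['effort'][5].round(3))
                                                                                                                                                                                            ^^^^^^^^^^^^^^^^^^^^^
AttributeError: 'float' object has no attribute 'round'
```

```bash
sed -i "s/s\['finger_gap'\].round(3)/round(s['finger_gap'],3)/" t.py
cat > rib.py <<'E'
from h import *
def rib(im,c,zt=301):
    s=manip.get_state(); t=s['tool_pos']
    # rectify dial top plane to a world-aligned patch, 8 px/mm, +-16 mm
    g=(np.arange(-16,16,.125)); X,Y=np.meshgrid(g,g)
    P=np.c_[X.ravel()+t[0],Y.ravel()+t[1],0*X.ravel()+zt]
    uv=proj(c,P).astype(np.float32).reshape(*X.shape,2)
    w=cv2.remap(im,uv[...,0],uv[...,1],cv2.INTER_LINEAR); gr=cv2.cvtColor(w,cv2.COLOR_RGB2GRAY)
    m=(np.hypot(X,Y)<12.5)
    med=np.median(gr[m]); b=((gr<med*.72)&m).astype(np.uint8)
    n,l,stt,ce=cv2.connectedComponentsWithStats(b)
    out=[]
    for i in range(1,n):
        if stt[i,4]<150: continue
        ys,xs=np.nonzero(l==i); p=np.c_[xs,ys]*.125-16; ev,V=np.linalg.eigh(np.cov(p.T)); v=V[:,1]
        out.append((stt[i,4]/64,p.mean(0).round(1).tolist(),np.sqrt(ev[::-1]).round(2).tolist(),np.degrees(np.arctan2(v[1],v[0])).round(1)))
    return out,w
E
cat > chk.py <<'E'
from rib import *; import sys
exec(open('t.py').read())
c=calibration('wrist'); im=capture('wrist'); o,w=rib(im,c); save(sys.argv[1],cv2.resize(w[::-1],None,fx=1.5,fy=1.5))
for x in o: print(x)
E
python3 chk.py r1.png
```

```text
11.25 [549.2 141.2 292.7] F [-1.9  6.  -8.3] M [1.073 0.568 0.027] j6 0.518 yaw -0.269 0.329 eff 0.02
(np.float64(31.421875), [4.2, -6.5], [2.78, 0.93], np.float64(102.1))
(np.float64(29.734375), [1.7, 3.1], [1.59, 1.49], np.float64(168.5))
```

The rib tracks the gripper with no slip: it was at about -37° and now reads -78°. I'll carry on clockwise.

>>> arm_command:
  linear:
    - [0, 1, 0]
    - [0, 0, 0]
    - [0, 0, 0]
    - [0, 0, 0]
    - [0, 0, 0]
  twist:
    - [0, 0, -0.08]
    - [0, 0, -0.08]
    - [0, 0, -0.08]
    - [0, 0, 0]
    - [0, 0, 0]

```text
time_s: 11.92
tool_pos: [549.5, 141.8, 292.6]
tool_rot: [0.684, 0.179, 0.685, -0.177]
wrist_force: [-2.0, 3.5, -9.5]
finger_gap: 0.332
```

```bash
python3 chk.py r2.png
```

```text
11.925 [549.5 141.8 292.6] F [-2.   3.5 -9.5] M [0.938 0.426 0.034] j6 0.76 yaw -0.509 0.332 eff 0.116
(np.float64(29.5625), [2.4, -7.4], [2.71, 0.89], np.float64(90.0))
(np.float64(29.53125), [2.3, 2.5], [1.59, 1.48], np.float64(150.7))
```

>>> arm_command:
  linear:
    - [0, 0, 0]
    - [0, 0, 0]
    - [0, 0, 0]
    - [0, 0, 0]
    - [0, 0, 0]
  twist:
    - [0, 0, -0.08]
    - [0, 0, -0.08]
    - [0, 0, -0.08]
    - [0, 0, 0]
    - [0, 0, 0]

```text
time_s: 12.6
tool_pos: [549.8, 142.3, 292.7]
tool_rot: [0.657, 0.259, 0.659, -0.257]
wrist_force: [-1.3, 5.0, -9.6]
finger_gap: 0.331
```

```bash
python3 chk.py r3.png
```

```text
12.6 [549.8 142.3 292.7] F [-1.3  5.  -9.6] M [1.192 0.273 0.355] j6 0.999 yaw -0.748 0.331 eff 0.354
(np.float64(25.65625), [0.7, -7.9], [2.66, 0.8], np.float64(77.2))
(np.float64(29.171875), [2.9, 1.8], [1.56, 1.49], np.float64(132.8))
```

>>> arm_command:
  linear:
    - [0, 0, 0]
    - [0, 0, 0]
    - [0, 0, 0]
    - [0, 0, 0]
    - [0, 0, 0]
  twist:
    - [0, 0, -0.06]
    - [0, 0, -0.06]
    - [0, 0, 0]
    - [0, 0, 0]
    - [0, 0, 0]

```text
time_s: 13.28
tool_pos: [549.9, 142.6, 292.9]
tool_rot: [0.641, 0.299, 0.642, -0.296]
wrist_force: [-0.3, 6.8, -9.0]
finger_gap: 0.333
```

```bash
python3 chk.py r4.png
```

```text
13.275 [549.9 142.6 292.9] F [-0.3  6.8 -9. ] M [ 1.461  0.175 -0.049] j6 1.12 yaw -0.869 0.333 eff -0.067
(np.float64(24.21875), [0.8, -8.1], [2.54, 0.79], np.float64(79.3))
(np.float64(29.203125), [2.6, 1.5], [1.56, 1.49], np.float64(132.3))
```

>>> arm_command:
  linear:
    - [0, 0, 0]
    - [0, 0, 0]
    - [0, 0, 0]
    - [0, 0, 0]
    - [0, 0, 0]
  twist:
    - [0, 0, -0.06]
    - [0, 0, -0.06]
    - [0, 0, 0]
    - [0, 0, 0]
    - [0, 0, 0]

```text
time_s: 13.95
tool_pos: [550.2, 142.8, 293.3]
tool_rot: [0.622, 0.337, 0.623, -0.334]
wrist_force: [-1.3, 6.5, -9.5]
finger_gap: 0.335
```

```bash
python3 chk.py r5.png
```

```text
13.95 [550.2 142.8 293.3] F [-1.3  6.5 -9.5] M [ 1.577  0.165 -0.123] j6 1.24 yaw -0.989 0.335 eff -0.122
(np.float64(22.734375), [0.8, -8.2], [2.44, 0.77], np.float64(81.7))
(np.float64(28.390625), [2.2, 1.3], [1.53, 1.48], np.float64(153.7))
```

The rib stopped at about -100° after roughly 72°. Torque peaked at 0.36 N m and further turning only slipped, so the dial is at its stop. The tool has crept about 2.5 mm off axis, so I'll release, recentre and check before backing out.

>>> arm_command:
  linear:
    - [0, 0, 0]
    - [0, 0, 0]
    - [0, 0, 0]
    - [0, 0, 0]
    - [0, 0, 0]
  twist:
    - [0, 0, 0]
    - [0, 0, 0]
    - [0, 0, 0]
    - [0, 0, 0]
    - [0, 0, 0]
  gripper: 46

```text
time_s: 14.62
tool_pos: [550.1, 140.2, 293.4]
tool_rot: [0.622, 0.336, 0.622, -0.336]
wrist_force: [0.2, -0.7, 0.2]
finger_gap: 0.542
```

```bash
sed -i "s/t=s\['tool_pos'\]/t=np.array([551.7,140.2])/" rib.py; cat >> rib.py <<'E'
_r=rib
def rib(im,c,zt=301):
    o,w=_r(im,c,zt)
    o2=sorted(o,key=lambda x:-x[2][0]/x[2][1])
    if len(o)>=2:
        d=np.subtract(o2[0][1],o2[1][1]); print('RIB-HOLE angle',np.degrees(np.arctan2(d[1],d[0])).round(1))
    return o,w
E
python3 chk.py r6.png
```

```text
14.625 [550.1 140.2 293.4] F [ 0.2 -0.7  0.2] M [-0.032 -0.024 -0.01 ] j6 1.24 yaw -0.99 0.542 eff 0.0
RIB-HOLE angle -102.4
(np.float64(31.46875), [-1.4, -6.7], [3.29, 0.8], np.float64(77.8))
(np.float64(29.328125), [0.9, 3.8], [1.57, 1.48], np.float64(122.4))
```

Released, the dial holds at rib angle -102.4°, so that is fully in. The third click should read about -48.4°. I'll recentre by (+1.5, +0.4) and regrip.

>>> arm_command:
  linear:
    - [1.5, 0.4, 0]
    - [0, 0, 0]
    - [0, 0, 0]
    - [0, 0, 0]
    - [0, 0, 0]
  twist:
    - [0, 0, 0]
    - [0, 0, 0]
    - [0, 0, 0]
    - [0, 0, 0]
    - [0, 0, 0]

```text
time_s: 15.3
tool_pos: [551.5, 140.8, 293.3]
tool_rot: [0.622, 0.336, 0.622, -0.336]
wrist_force: [0.3, -1.0, -0.1]
finger_gap: 0.542
```

>>> arm_command:
  linear:
    - [0, 0, 0]
    - [0, 0, 0]
    - [0, 0, 0]
    - [0, 0, 0]
    - [0, 0, 0]
  twist:
    - [0, 0, 0]
    - [0, 0, 0]
    - [0, 0, 0]
    - [0, 0, 0]
    - [0, 0, 0]
  gripper: 20
  newtons: 40

```text
time_s: 15.92
tool_pos: [551.6, 140.8, 293.6]
tool_rot: [0.622, 0.336, 0.622, -0.336]
wrist_force: [-0.1, -0.7, 2.8]
finger_gap: 0.337
```

```bash
python3 chk.py r7.png
```

```text
15.925 [551.6 140.8 293.6] F [-0.1 -0.7  2.8] M [0.031 0.016 0.017] j6 1.24 yaw -0.99 0.337 eff -0.008
RIB-HOLE angle -102.4
(np.float64(31.046875), [-1.4, -6.7], [3.28, 0.79], np.float64(77.8))
(np.float64(30.015625), [0.9, 3.8], [1.6, 1.5], np.float64(120.6))
```

>>> arm_command:
  linear:
    - [0, 0, 0]
    - [0, 0, 0]
    - [0, 0, 0]
    - [0, 0, 0]
    - [0, 0, 0]
  twist:
    - [0, 0, 0.12]
    - [0, 0, 0.12]
    - [0, 0, 0.12]
    - [0, 0, 0.12]
    - [0, 0, 0.12]

```text
time_s: 16.6
tool_pos: [551.5, 140.7, 293.6]
tool_rot: [0.694, 0.136, 0.694, -0.136]
wrist_force: [0.0, -0.1, 3.3]
finger_gap: 0.332
```

```bash
python3 chk.py r8.png
```

```text
16.6 [551.5 140.7 293.6] F [ 0.  -0.1  3.3] M [-0.059  0.183 -0.042] j6 0.636 yaw -0.386 0.332 eff 0.727
RIB-HOLE angle -68.0
(np.float64(34.828125), [2.7, -6.0], [3.25, 0.88], np.float64(111.7))
(np.float64(30.140625), [-1.3, 3.9], [1.61, 1.49], np.float64(152.7))
```

The grip is now centred and the dial follows exactly: 34.4° commanded and 34.4° seen. 0.34 rad remains.

>>> arm_command:
  linear:
    - [0, 0, 0]
    - [0, 0, 0]
    - [0, 0, 0]
    - [0, 0, 0]
    - [0, 0, 0]
  twist:
    - [0, 0, 0.12]
    - [0, 0, 0.12]
    - [0, 0, 0.1]
    - [0, 0, 0]
    - [0, 0, 0]

```text
time_s: 17.27
tool_pos: [551.5, 140.6, 293.5]
tool_rot: [0.707, 0.018, 0.707, -0.018]
wrist_force: [-0.9, -0.2, 3.1]
finger_gap: 0.333
```

>>> arm_command:
  linear:
    - [0, 0, 0]
    - [0, 0, 0]
    - [0, 0, 0]
    - [0, 0, 0]
    - [0, 0, 0]
  twist:
    - [0, 0, 0]
    - [0, 0, 0]
    - [0, 0, 0]
    - [0, 0, 0]
    - [0, 0, 0]

```text
time_s: 17.9
tool_pos: [551.5, 140.6, 293.5]
tool_rot: [0.707, 0.018, 0.707, -0.018]
wrist_force: [-0.9, -1.2, 5.1]
finger_gap: 0.335
```

```bash
python3 chk.py r9.png; python3 look.py w9.png
```

```text
17.9 [551.5 140.6 293.5] F [-0.9 -1.2  5.1] M [-0.338  0.198 -0.004] j6 0.3 yaw -0.05 0.335 eff 0.007
RIB-HOLE angle -48.0
(np.float64(36.46875), [4.8, -4.8], [3.27, 0.92], np.float64(131.6))
(np.float64(29.828125), [-2.5, 3.3], [1.6, 1.49], np.float64(168.0))
17.95 [551.5 140.7 293.5] [ 0.25  0.37  0.32  1.52 -0.    0.3 ] [-1.4 -0.7  5.2]
proj dial@800 [[398. 383.]] [477.1 144.1 427.5]
```

View pics/w9.png

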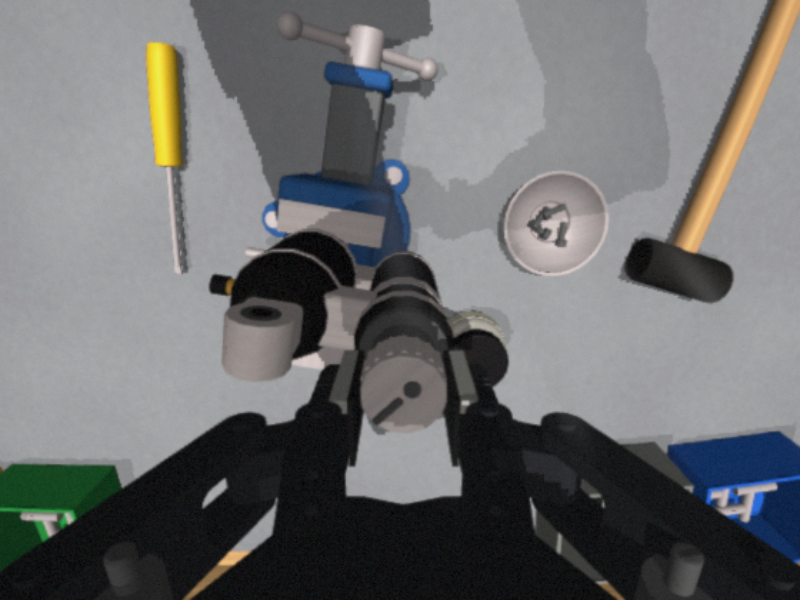

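The dial is gripped at (403,390) with the rib at -48.0°, which is 54.4° (0.949 rad) from the stop. Residual torque is near zero and the tools haven't moved. I'm handing in.

```bash
python3 -c "
from workcell import manip
print(manip.hand_in())"; python3 t.py
```

```text
the job is handed in; nothing more can be done
None
the job is handed in; nothing more can be done
```

The dial is set at the third click out from fully in, still gripped, and the job is handed in at about 18 s of the 45 s allowed.

- **Lever:** I swung it clockwise about 1.0 rad until it stopped hard, at about 20 N against roughly 1.2 N of normal drag. It was still open in the view just before I gripped the dial. The gripper hid it in the last picture, so I did not see it again after that.
- **Winding in:** I wound the dial clockwise about 72° until the pointer rib stopped moving. Torque peaked at about 0.36 N m, and further turning only slipped in the fingers. The tool had crept about 2.5 mm off axis by then, so I released and recentred. The rib stayed put at -102.4° while released.
- **Backing out:** I regripped and turned the dial back counter-clockwise. The rib finished at -48.0°, which is 54.4° or 0.949 rad from the stop, against a target of 0.942.
- **Grip at hand-in:** The fingers hold the dial with 40 N set, at an opening of about 28.5 mm. The residual twisting torque is near zero and the tool is within about 1 mm of the dial's axis.
- **Bystanders:** I touched none of them, and those visible in the last picture looked undisturbed.
- **Dial height:** My height estimates disagreed, with the top of the dial between 297 and 312 mm. I allowed for this when choosing the grip depth, which puts the grasp point about 14 mm above the dial's centre (at most 17 mm by the lowest reading).

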